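# Lock the display cradle and lay the relic in it

## Task

Set up the museum display stand: turn the collar on its upright post until the clamping screw squarely faces the flat on the post, then swing the screw's ball-ended lever down to its stop to tighten it. After that take the rusty flanged pipe piece from its wooden rest and lay it gently in the stand's cradle, resting in both forks and let go, with the collar still facing the flat and the other things on the bench left where they are.

Things in the scene. Friction and masses are not known exactly. Their poses are not given: they have to be found in the camera images.
- stand: fixed steel display stand. Origin: on the upright post's axis, at the bench; z up. Foot plate 110 x 110 x 12 mm with a toe 40 mm wide reaching 110 mm from the axis on +x. Post 40 mm diameter, top at z = 158 mm, with one flat along its whole height, 12 mm from the axis, 32 mm wide, facing the stand's +x (the toe's side); the D shape shows at the post's top.
- post_top (a point): centre of the post's axis at its top end, 158 mm above the bench; axes as the stand
- collar (a joint): angle (rad) of the collar on the post: 0 = screw squarely faces the flat, positive = turned counter-clockwise seen from above; starts at 0.6 to 1.5. Dark iron ring 68 mm across, z = 103 to 137 mm; screw on one side, arm with cradle opposite. Turns stiffly (0.25 N m), stays where left; tightening the lever does not stiffen it further, so do not push the collar round later.
- bar_grip (a point): place to take the collar's arm: mid-plane of the arm, 62 mm from the post axis, 128 mm above the bench, 6 mm below the arm's top. The arm is a level radial bar opposite the screw, 16 mm wide, 26 mm tall, free from 34 to 105 mm from the axis. Axes turn with the collar: +x from the post axis towards the screw, z up.
- screw (a point): pivot of the lever on the clamping screw's axis, 65 mm from the post axis, 120 mm above the bench; axes turn with the collar, +x points radially outward along the screw
- clamp (a joint): angle (rad) of the clamping lever about the screw's radial axis: 0 = loose, standing up, leaning 0.35 rad to the collar's -y; grows clockwise seen facing the screw head; 0.35 = straight up; 1.92 = stop, tight, level and pointing to the collar's +y. Starts at 0 to 0.3. Friction 0.12 N m (1.6 N at the ball); stays where left.
- lever_ball (a point): centre of the black 24 mm ball on the end of the 10 mm thick steel lever, 75 mm from the pivot (point screw), moving in the upright plane through the pivot square to the screw axis
- cradle_seat (a point): where the pipe piece's centre must come: over the arm, 130 mm from the post axis, 167 mm above the bench. Two upright 90 degree V forks, 10 mm thick, stand 32 mm to each side along the point's y, tips 23 mm either side in x, 165 mm above the bench; the pipe lies in them along the point's y, flanges outside. Axes turn with the collar (+x towards the post).
- spool: rusty iron pipe piece, about 0.45 kg: 36 mm diameter, 116 mm long along its own y, with a 54 mm flange 12 mm thick at each end (inner faces 46 mm from the centre). Origin at its centre.
- rest: fixed wooden rest on which the pipe piece starts: 100 x 100 x 12 mm board with two V forks at 32 mm either side along its y, holding the piece's centre 43 mm above the bench. Origin: centre of its underside.
- wax_tin: bystander: plain metal tin standing loose on the bench, 68 mm diameter, 75 mm tall; origin centre of underside
- brush: bystander: loose wooden brush lying on the bench, about 200 mm long
- old_valve: bystander: loose rusty iron valve piece standing on the bench, 72 mm across, 95 mm tall; origin centre of underside
There are look-alikes about, which are no part of the job. What is shaped like the spool but blue or green is not meant.

How it is judged:
On the way, in this order (a step that is already met when the one before it is completed fails the run):
1. the collar is turned so that its screw faces the flat (within 0.12 rad) while the lever is still loose (below 0.6 rad) (value of joint collar between -0.12 and 0.12 rad and value of joint clamp below 0.6 rad), for 0.2 s.
2. the lever is swung down tight (above 1.75 rad) with the screw still facing the flat (within 0.12 rad), before the pipe piece is in the cradle (value of joint collar between -0.12 and 0.12 rad and value of joint clamp above 1.75 rad and distance between spool and cradle_seat above 0.06 m), for 0.2 s.
At the end, for the whole second after the job is handed in: The collar's screw faces the flat within 0.12 rad, the lever is within 0.17 rad of its tight stop, and the pipe piece lies released and at rest in both forks: its centre within 15 mm of the seat and its axis within 0.12 rad of the cradle's (value of joint collar between -0.12 and 0.12 rad and value of joint clamp above 1.75 rad and distance between spool and cradle_seat below 0.015 m and angle between the y axis of spool and the y axis of cradle_seat, either way round below 0.12 rad and linear speed of spool below 0.02 m/s and contact force between the fingers and spool below 0.1 N); the robot touches nothing.
It fails at once if the screw is tightened against the round of the post (lever past 1.0 rad while the collar is more than 0.2 rad off the flat) (value of joint clamp above 1 rad and (value of joint collar above 0.2 rad or value of joint collar below -0.2 rad)).
It fails at once if the pipe piece is dropped (moves faster than 0.35 m/s untouched by the fingers) (linear speed of spool above 0.35 m/s and contact force between the fingers and spool below 0.05 N).
It fails at once if the brush is moved more than 30 mm (distance of brush from where it was at the start of the episode above 0.03 m).
It fails at once if the old valve is moved more than 30 mm (distance of old_valve from where it was at the start of the episode above 0.03 m).
It fails at once if the wax tin is moved more than 30 mm (distance of wax_tin from where it was at the start of the episode above 0.03 m).
It also fails if it takes over 72 s, if anything falls off the work surface, if the arm or the gripper's body presses on something with over 40 N, if the wrist force passes 120 N, or if a joint passes its speed limit or range.

## Robot

A 7-joint arm with a two-finger parallel gripper is mounted at the origin on the work surface. World frame = base frame: x ahead of the robot, y to its left, z up, the work surface at z = 0. Lengths are in m, angles in rad, forces in N, time in s.
With the tool pointing down it reaches from about 0.4 to 0.85 m from the base axis. Payload 4.5 kg.
Tool frame: the origin (TCP) lies on the centre line of the jaws, within the pads' length; the fingertips stand 8 mm ahead of it and the grasp point (between the pads) lies 11 mm behind it (bot.tip_extent is the distance from the TCP to the fingertips, in m); z points along the fingers, y is the direction in which the jaws open and shut (so a half turn about z gives the same grasp; the last joint's range is limited). The gripper opens to 88 mm and grips with 3 to 60 N. Pads are 18 mm wide; open, the fingers measure 123 mm over their backs; the gripper's body (75 mm by 187 mm) begins 45 mm behind the grasp point.
Start: joints at [1.341, 0.689, -0.195, 1.565, 0.157, 0.902, -0.215], TCP at [0.163, -0.603, 0.22] pointing down, gripper open.
Joint ranges: [-3.01, 3.01], [-0.46, 2.08], [-1.47, 1.51], [0.13, 2.56], [-1, 4.14], [0.04, 2.09], [-2.66, 2.66]. Speed limits (rad/s): [2.57, 2.57, 3.14, 3.14, 3.14, 3.14, 3.14].

## Interface

Orientations are given as [roll, pitch, yaw] about the fixed x, y, z axes, in that order (R = Rz(yaw) Ry(pitch) Rx(roll)).
In Python, from rig import get_state, eyes, bot, spotter gives the robot as it stands. The module is installed in compiled form; this text tells all that it offers.
- The arm moves only by the shell command python3 -m handwheel 'ROWS' [FORCE]. ROWS is text: rows parted by semicolons, each of 7 numbers parted by spaces: the turn, a rotation vector about the tool's x, y, z in degrees, then the shift along the tool's x, y, z in m, then the finger opening in m, from 0 to 0.0881. In form: ax ay az dx dy dz fingers; .... A call has 1 to 20 rows; each row is the pose to reach, as a shift and turn from the pose commanded when the call began, along the tool's axes at that moment; what a row does not reach only later rows make up. A row lasts 1/8 s, in which the tool goes at most 62.5 mm and 10.7 degrees, less where a joint would pass 70% of its speed; a pose out of reach is approached as far as the arm can. A call with a gripper value outside its range is refused whole. The fingers move at their own pace and stop on an object; FORCE is the grip in N (left out, the last holds). Time passes only in rows, so rows that repeat a pose let the fingers close. It gives the time, the measured TCP pose, the force and the opening at its end, in the units of the state.
- get_state(): the state, without advancing time (a new reading comes with each control period).
- eyes.read_camera(name): name is "scene" or "top" or "wrist"; returns the picture (400x640x3 uint8, red, green, blue); there is no depth.
- eyes.camera_params(name): a dict with "vfov" (degrees; the focal length in pixels is half the picture's height over the tangent of half this angle, whatever the lens; pixels are square), "cx", "cy" (the principal point, pixels), "world_from_camera" (4x4, takes a point from camera to world coordinates). Camera axes: x right, y down, z forward; pixel columns grow to the right and rows downward; lengths in m; the calibration is good to about 2 mm. The wrist camera is an equidistant fisheye: a pixel r from the principal point sees the ray r / f radians off the axis. A picture is of the moment at which its call begins: read the wrist's pose just before it. camera_params takes no time and is no camera call; for the wrist camera it gives the pose at the moment of the call.
- bot.hand_in(): hands the job in, once; it reports no verdict.
Trained networks look in the newest picture that a camera, given by its name, has taken for a name from the list of things; names that differ only in an ending like _2 or _b are one class to them, and where a whole thing is asked for, a point or a joint stands for the part that bears it (a point fixed in the world has none). Each returns a list of dicts, best first, with "conf" (0 to 1); they miss things now and then, are a little off and sometimes report something else, mostly with a low value. They report only what shows in the picture. A call takes as long as a camera call. They do not tell look-alikes from the thing itself.
- spotter.spot_in(camera, target): "rect" ([left, top, right, bottom] in pixels, round what is visible of it).
- spotter.outline_of(camera, target): "mask" (400x640 bool, what is visible of it) and "rect" ([left, top, right, bottom] in pixels, round what is visible of it).
- spotter.pinpoint(camera, target): "at" ([row, column] in pixels: a listed point, or the origin of a listed thing).
The state is a dict: "time_s": time; "joint_positions": joint angles; "joint_velocities": joint speeds; "tau": joint torques, N m; "eef_pos": TCP position; "tool_rot": TCP orientation; "wrist_force": force on the tool from outside, world axes, zero at the start; "wrist_torque": the same for the moment, N m; "opening": opening from 0.0 (shut) to 1.0 (fully open).
Only numpy, scipy, OpenCV 4.12 (cv2) and the standard library are available. Lean on these libraries where they do the work, as an engineer would, in place of code of your own. Each camera call takes 0.05 s, during which the arm holds its last target. There are 200 camera calls.

## Working session

There is one attempt and no reset: what is moved stays moved. The work goes in short steps, Python scripts to look and compute and a shell command to move; the robot and the scene stay as the last step left them, time stands still between calls to the robot, and variables do not carry over. Pictures are saved under pics/ and viewed, about 8 in all and at most 12, crops included, and the job is handed in when it is done.

```bash
mkdir -p pics; cat > h.py <<'E'
import numpy as np, cv2
from scipy.spatial.transform import Rotation as R
from rig import get_state, eyes, bot, spotter
def grab(n, f=None):
    P=eyes.camera_params(n); im=eyes.read_camera(n)
    if f: cv2.imwrite('pics/'+f, im[:,:,::-1])
    return im,P
def ray(P,at,wrist=False):
    f=200/np.tan(np.radians(P['vfov'])/2); T=np.array(P['world_from_camera'])
    u=(at[1]-P['cx'])/f; v=(at[0]-P['cy'])/f
    if wrist:
        r=np.hypot(u,v)+1e-12; d=np.array([np.sin(r)*u/r,np.sin(r)*v/r,np.cos(r)])
    else: d=np.array([u,v,1.]); 
    d=T[:3,:3]@d; return T[:3,3], d/np.linalg.norm(d)
def atz(P,at,z,wrist=False):
    o,d=ray(P,at,wrist); return o+d*(z-o[2])/d[2]
def tri(rays):
    A=0;b=0
    for o,d in rays:
        M=np.eye(3)-np.outer(d,d); A=A+M; b=b+M@o
    p=np.linalg.solve(A,b); return p,[np.linalg.norm((np.eye(3)-np.outer(d,d))@(p-o)) for o,d in rays]
def proj(P,X,wrist=False):
    f=200/np.tan(np.radians(P['vfov'])/2); T=np.array(P['world_from_camera'])
    c=T[:3,:3].T@(np.asarray(X)-T[:3,3])
    if wrist:
        r=np.hypot(c[0],c[1]); t=np.arctan2(r,c[2]); return np.array([P['cy']+f*t*c[1]/r,P['cx']+f*t*c[0]/r])
    return np.array([P['cy']+f*c[1]/c[2],P['cx']+f*c[0]/c[2]])
def toolpose():
    s=get_state(); return s, np.array(s['eef_pos']), np.array(s['tool_rot'])
E
python3 - <<'E'
from h import *
np.set_printoptions(precision=3,suppress=True)
s=get_state(); print(s['time_s'],s['eef_pos'],s['tool_rot'],s['opening'])
ims=[]
Z=dict(post_top=.158,bar_grip=.128,screw=.12,cradle_seat=.167,spool=.043,rest=0,wax_tin=0,brush=0,old_valve=0,lever_ball=.19,stand=0)
R_={}
for c in('scene','top'):
    im,P=grab(c,c+'0.png'); print(c,P['vfov'],np.array(P['world_from_camera'])[:3,3])
    for n in Z:
        r=spotter.pinpoint(c,n)
        for q in r[:3]: print(c,n,round(q['conf'],2),np.round(q['at']),atz(P,q['at'],Z[n]))
        if r:R_.setdefault(n,[]).append(ray(P,r[0]['at']))
for n in R_:
    if len(R_[n])==2: print(n,*tri(R_[n]))
E
```

```text
0.0 [ 0.163 -0.603  0.219] [-3.14   0.     0.264] 1.000682673902201
scene 50.08476665560973 [1.092 0.475 1.314]
scene post_top 0.8 [145. 273.] [ 0.56  -0.248  0.158]
scene bar_grip 0.64 [136. 273.] [ 0.523 -0.296  0.128]
scene screw 0.85 [169. 286.] [ 0.58  -0.165  0.12 ]
scene cradle_seat 0.76 [117. 262.] [ 0.51  -0.36   0.167]
scene spool 0.82 [238. 343.] [0.599 0.125 0.043]
scene spool 0.72 [278. 376.] [0.626 0.291 0.043]
scene spool 0.71 [207. 302.] [ 0.615 -0.055  0.043]
scene rest 0.64 [242. 339.] [0.605 0.113 0.   ]
scene wax_tin 0.92 [258. 286.] [0.768 0.029 0.   ]
scene old_valve 0.66 [140. 229.] [ 0.592 -0.483  0.   ]
scene old_valve 0.47 [147. 277.] [ 0.485 -0.328  0.   ]
scene lever_ball 0.66 [153. 280.] [ 0.581 -0.188  0.19 ]
scene stand 0.57 [169. 282.] [ 0.541 -0.238  0.   ]
scene stand 0.16 [234. 344.] [0.569 0.104 0.   ]
top 46.463864555818205 [ 0.547 -0.015  1.38 ]
top post_top 0.95 [208. 408.] [ 0.559 -0.237  0.158]
top bar_grip 0.9 [217. 425.] [ 0.535 -0.288  0.128]
top screw 0.92 [205. 383.] [ 0.57  -0.177  0.12 ]
top cradle_seat 0.62 [232. 455.] [ 0.496 -0.357  
[... 708 characters left out ...]
crew [ 0.57  -0.179  0.095] [np.float64(0.0011985480295035262), np.float64(0.0011985480295036083)]
cradle_seat [ 0.499 -0.365  0.153] [np.float64(0.005962620959260802), np.float64(0.005962620959260711)]
spool [ 0.568  0.017 -0.128] [np.float64(0.07022627800857946), np.float64(0.07022627800857958)]
rest [0.607 0.118 0.011] [np.float64(0.0027317754876814257), np.float64(0.0027317754876814587)]
old_valve [ 0.593 -0.471  0.01 ] [np.float64(0.005778937524776101), np.float64(0.0057789375247761674)]
lever_ball [ 0.583 -0.181  0.198] [np.float64(0.002334353142014111), np.float64(0.002334353142014004)]
stand [ 0.552 -0.23   0.022] [np.float64(0.0036948314371722996), np.float64(0.0036948314371724736)]
```

View pics/scene0.png

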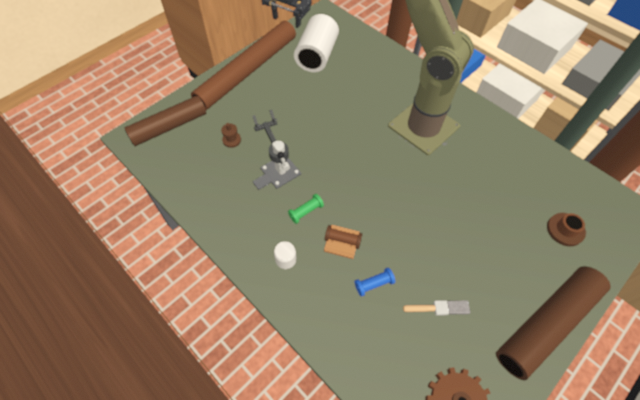

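View pics/top0.png

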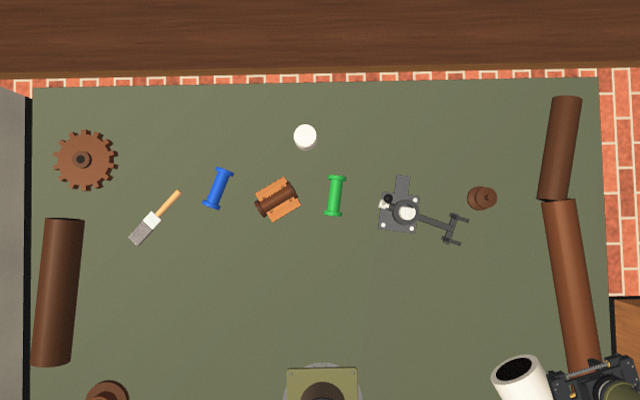

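Both views agree: stand near (0.56,-0.237), with its toe up (+x) in top, pixel (402,185). The cradle arm points down-right to (455,230). The rusty spool is on the rest at (277,199); green (335,195) and blue (218,188) are look-alikes. Next I go to a lookout above the arm.

```bash
cat >> h.py <<'E'
np.set_printoptions(precision=4,suppress=True)
def goal(pos,yaw,rpy=None):
    s,p,r=toolpose(); A=R.from_euler('xyz',r); B=R.from_euler('xyz',rpy if rpy is not None else [np.pi,0,yaw])
    print('row: turn',np.round((A.inv()*B).as_rotvec(degrees=True),2),'shift',np.round(A.inv().apply(np.asarray(pos)-p),4))
E
python3 - <<'E'
from h import *
goal([.53,-.29,.30],np.radians(62)); goal([.163,-.603,.30],.264)
P=eyes.camera_params('wrist'); s,p,r=toolpose()
T=np.array(P['world_from_camera']); A=R.from_euler('xyz',r)
print(A.inv().apply(T[:3,3]-p), A.inv().as_matrix()@T[:3,:3],P['vfov'])
# toe direction from top image: dark stand mask
im,P=grab('top')
cv2.imwrite('pics/c1.png',cv2.resize(im[150:270,360:500,::-1],None,fx=5,fy=5,interpolation=cv2.INTER_CUBIC))
E
```

```text
row: turn [  0.01   0.   -46.88] shift [ 0.436  -0.2068 -0.0802]
row: turn [ 0.01 -0.   -0.01] shift [ 0.0001 -0.0004 -0.0801]
[ 0.0831  0.0001 -0.1652] [[-0.0001 -0.9467 -0.322 ]
 [ 1.     -0.0003  0.0004]
 [-0.0005 -0.322   0.9467]] 65.70646984690485
```

View pics/c1.png

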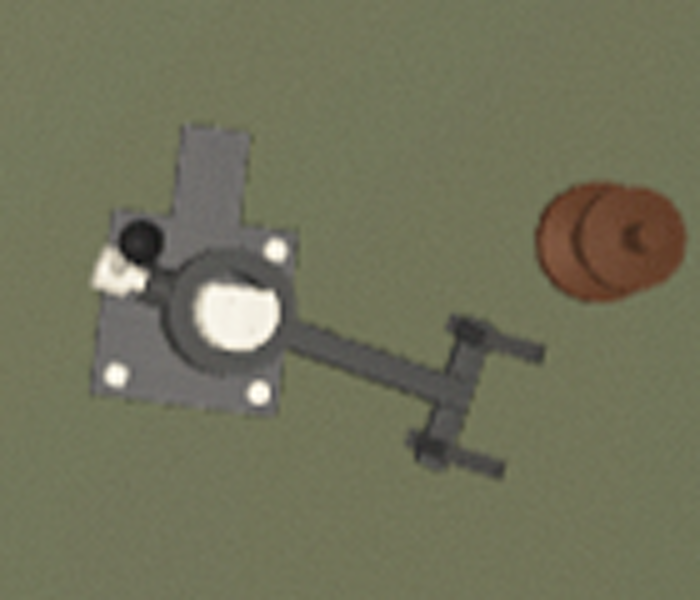

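The crop puts the stand's yaw near -7° (plate's lower edge 93,392 → 277,415). The arm bar runs (285,335) → (465,395), azimuth about -108°, so the collar is at about 1.37 rad. Moving to the lookout.

```bash
python3 - <<'E'
from h import *
P=eyes.camera_params('top')
print(atz(P,(211.8,407.4),.158), atz(P,(212.2,399),.012))
goal([.53,-.29,.31],np.radians(71.5))
E
python3 -m handwheel '0 0 0 0 0 -0.06 0.088; 0 0 -10 0.05 -0.02 -0.09 0.088; 0 0 -20 0.10 -0.045 -0.09 0.088; 0 0 -30 0.15 -0.07 -0.09 0.088; 0 0 -40 0.2 -0.095 -0.09 0.088; 0 0 -50 0.25 -0.12 -0.09 0.088; 0 0 -56 0.3 -0.14 -0.09 0.088; 0 0 -56 0.35 -0.165 -0.09 0.088; 0 0 -56 0.4 -0.19 -0.09 0.088; 0 0 -56 0.436 -0.207 -0.09 0.088; 0 0 -56 0.436 -0.207 -0.09 0.088'
python3 - <<'E'
from h import *
im,P=grab('wrist','w1.png'); P=eyes.camera_params('wrist'); print(toolpose()[1:])
for n,z in dict(post_top=.158,bar_grip=.128,screw=.12,cradle_seat=.167,lever_ball=.19).items():
    for q in spotter.pinpoint('wrist',n)[:2]: print(n,round(q['conf'],2),np.round(q['at']),atz(P,q['at'],z,True))
E
```

```text
[ 0.5503 -0.2358  0.158 ] [ 0.55   -0.2374  0.012 ]
row: turn [  0.    -0.   -56.39] shift [ 0.436  -0.2068 -0.0902]
time_s: 2.62
eef_pos: [0.5327, -0.2859, 0.3099]
tool_rot: [3.14, -0.003, 1.248]
wrist_force: [-0.8, -0.5, 0.7]
opening: 0.996
(array([ 0.5307, -0.2886,  0.3097]), array([-3.1415, -0.0002,  1.2441]))
post_top 0.83 [130. 317.] [ 0.5443 -0.2357  0.158 ]
bar_grip 0.88 [181. 320.] [ 0.527  -0.2957  0.128 ]
screw 0.74 [ 72. 322.] [ 0.5702 -0.1777  0.12  ]
cradle_seat 0.67 [250. 315.] [ 0.5    -0.3596  0.167 ]
lever_ball 0.92 [ 65. 337.] [ 0.5822 -0.182   0.19  ]
```

View pics/w1.png

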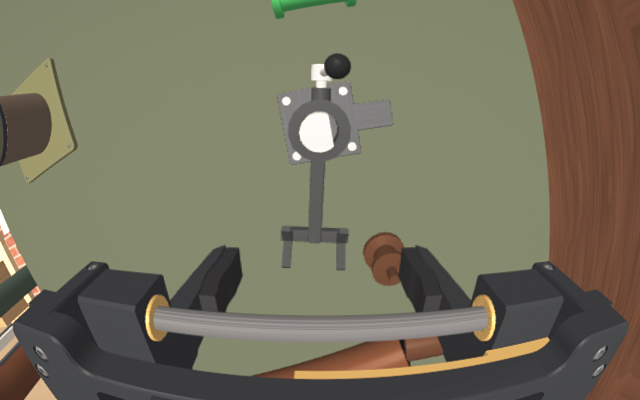

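The wrist view shows the post at (318,130), screw at (320,80), ball at (337,65) and arm bar (317,160-240), nearly along the tool x axis. The axis is at about (0.5475,-0.2365) and the screw azimuth is about 70°. I'll descend onto the arm and grip it.

```bash
python3 - <<'E'
from h import *
goal([.527,-.295,.117],np.radians(70.5))
E
```

```text
row: turn [-0.02  0.06  0.46] shift [-0.0037 -0.0005  0.1928]
```

```bash
python3 -m handwheel '0 0 0.5 -0.004 -0.0005 0.05 0.088; 0 0 0.5 -0.004 -0.0005 0.1 0.088; 0 0 0.5 -0.004 -0.0005 0.15 0.088; 0 0 0.5 -0.004 -0.0005 0.18 0.088; 0 0 0.5 -0.004 -0.0005 0.193 0.088; 0 0 0.5 -0.004 -0.0005 0.193 0.06; 0 0 0.5 -0.004 -0.0005 0.193 0.03; 0 0 0.5 -0.004 -0.0005 0.193 0.01; 0 0 0.5 -0.004 -0.0005 0.193 0.01;0 0 0.5 -0.004 -0.0005 0.193 0.01; 0 0 0.5 -0.004 -0.0005 0.193 0.01' 20
python3 - <<'E'
from h import *
im,P=grab('wrist','w2.png'); P=eyes.camera_params('wrist'); print(toolpose()[1:],get_state()['opening'])
for n,z in dict(post_top=.158,bar_grip=.128,screw=.12,cradle_seat=.167,lever_ball=.19).items():
    for q in spotter.pinpoint('wrist',n)[:2]: print(n,round(q['conf'],2),np.round(q['at']),atz(P,q['at'],z,True))
E
```

```text
time_s: 4.3
eef_pos: [0.5282, -0.2935, 0.1169]
tool_rot: [3.141, 0.0, 1.232]
wrist_force: [-0.4, -0.1, -0.6]
opening: 0.347
(array([ 0.5282, -0.2935,  0.1169]), array([3.1415, 0.0001, 1.2325])) 0.29941990011640257
post_top 0.67 [160. 316.] [ 0.5459 -0.2364  0.158 ]
bar_grip 0.79 [255. 318.] [ 0.5265 -0.2929  0.128 ]
screw 0.87 [ 20. 324.] [ 0.5718 -0.1738  0.12  ]
cradle_seat 0.41 [256. 321.] [ 0.5347 -0.2736  0.167 ]
```

View pics/w2.png

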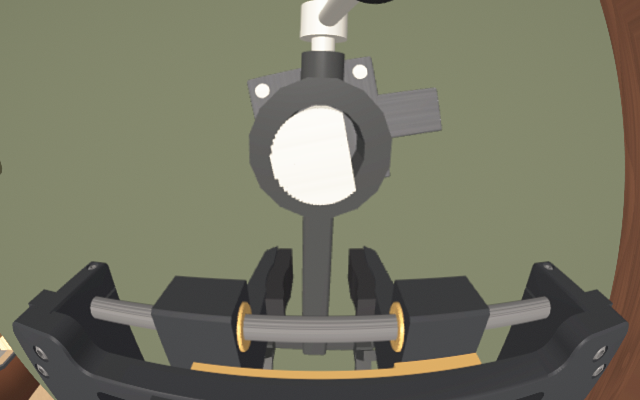

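The jaws straddle the bar and are still closing. I'll finish closing, then swing 77° clockwise about the axis (0.060 m ahead along tool x).

```bash
python3 -m handwheel '0 0 0 0 0 0 0.01;0 0 0 0 0 0 0.01;0 0 0 0 0 0 0.01;0 0 0 0 0 0 0.01; 0 0 7 0.0004 -0.0073 0 0.01; 0 0 14 0.0018 -0.0145 0 0.01; 0 0 22 0.0044 -0.0225 0 0.01; 0 0 30 0.008 -0.03 0 0.01; 0 0 38 0.0127 -0.0369 0 0.01; 0 0 46 0.0183 -0.0432 0 0.01; 0 0 54 0.0247 -0.0485 0 0.01; 0 0 62 0.0318 -0.053 0 0.01; 0 0 70 0.0395 -0.0564 0 0.01; 0 0 77 0.0465 -0.0585 0 0.01; 0 0 77 0.0465 -0.0585 0 0.01' 30
python3 - <<'E'
from h import *
im,P=grab('wrist'); P=eyes.camera_params('wrist'); s,p,r=toolpose(); print(p,r,s['opening'],s['wrist_force'],s['joint_positions'])
for n,z in dict(post_top=.158,bar_grip=.128,screw=.12).items():
    for q in spotter.pinpoint('wrist',n)[:1]: print(n,round(q['conf'],2),np.round(q['at']),atz(P,q['at'],z,True))
# rectified view: plane z=.158 resampled in tool frame, 4 px/mm
A=R.from_euler('xyz',[np.pi,0,r[2]]).as_matrix()
out=np.zeros((600,480,2),np.float32)
for i in range(600):
    for j in range(480):
        X=p+A@np.array([.14-i/4000.,(j-240)/4000.,0]); X[2]=.158
        v=proj(P,X,True); out[i,j]=v[1],v[0]
cv2.imwrite('pics/w3.png',cv2.remap(im,out,None,cv2.INTER_LINEAR)[:,:,::-1])
im,P=grab('top')
cv2.imwrite('pics/t3.png',cv2.resize(im[150:270,360:500,::-1],None,fx=5,fy=5,interpolation=cv2.INTER_CUBIC))
E
```

```text
time_s: 6.48
eef_pos: [0.4887, -0.2294, 0.1169]
tool_rot: [-3.142, -0.0, -0.109]
wrist_force: [-0.4, 0.1, -0.8]
opening: 0.114
[ 0.4886 -0.23    0.1169] [ 3.1414 -0.0002 -0.1084] 0.11129522085744077 [ 0.504   0.4329 -0.627 ] [ 0.3529  0.7312  0.0026  1.922  -0.0033  0.4882 -1.3214]
post_top 0.69 [162. 317.] [ 0.5473 -0.2355  0.158 ]
bar_grip 0.89 [179. 430.] [ 0.5261 -0.2939  0.128 ]
screw 0.64 [119. 201.] [ 0.5715 -0.1747  0.12  ]
```

View pics/w3.png

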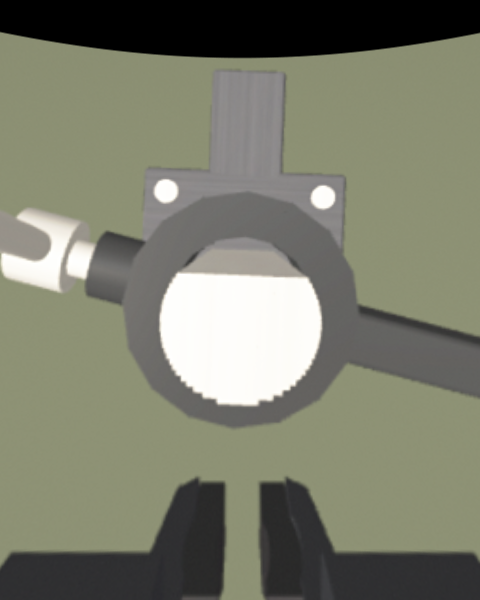

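The bar was missed: the screw still reads (0.5715,-0.1747), the jaws closed to 10 mm and no force was felt. In the picture the fingertips look higher than stated, so I'm checking the numbers.

```bash
python3 - <<'E'
from h import *
print(bot.tip_extent,[a for a in dir(bot) if a[0]!='_'])
P=eyes.camera_params('wrist'); s,p,r=toolpose(); A=R.from_euler('xyz',r)
print(P['cx'],P['cy'])
for z in (-.03,-.019,-.011,0,.008):
    print(z,[np.round(proj(P,p+A.apply([x,.005,z]),True)) for x in(-.009,0,.009)])
# tool-frame z consistent lateral: opening 10mm
E
cat > /dev/null
```

```text
0.008 ['IKError', 'hand_in', 'tip_extent']
320.0296604811537 203.07228054822474
-0.03 [array([287., 329.]), array([272., 329.]), array([257., 329.])]
-0.019 [array([276., 328.]), array([262., 328.]), array([247., 329.])]
-0.011 [array([268., 328.]), array([255., 328.]), array([240., 328.])]
0 [array([259., 327.]), array([246., 328.]), array([232., 328.])]
0.008 [array([253., 327.]), array([240., 327.]), array([227., 327.])]
```

View pics/t3.png

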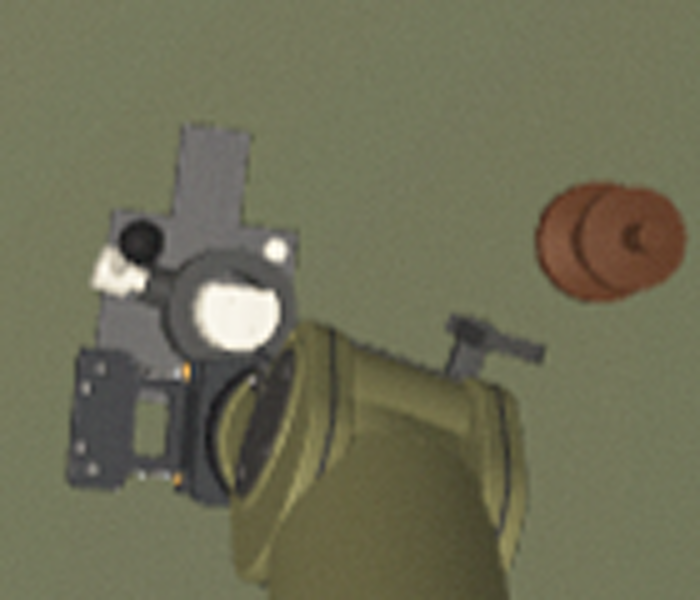

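The projection says the real tips are about 18 mm behind the TCP (seen at row 250), not 8 mm ahead. That fits the jaws skimming over the bar (top at 134 mm). I'll go back raised, then descend 22 mm lower.

```bash
python3 - <<'E'
from h import *
goal([.5256,-.2963,.17],np.radians(70.5))
E
```

```text
row: turn [  0.02  -0.   -76.86] shift [ 0.0443  0.0611 -0.0531]
```

```bash
python3 -m handwheel '0 0 0 0 0 -0.05 0.06; 0 0 -10 0 0.008 -0.053 0.088; 0 0 -20 0.004 0.018 -0.053 0.088; 0 0 -30 0.008 0.028 -0.053 0.088; 0 0 -40 0.014 0.038 -0.053 0.088; 0 0 -50 0.022 0.045 -0.053 0.088; 0 0 -60 0.03 0.052 -0.053 0.088; 0 0 -70 0.038 0.058 -0.053 0.088; 0 0 -77 0.0443 0.061 -0.053 0.07; 0 0 -77 0.0443 0.061 -0.053 0.06; 0 0 -77 0.0443 0.061 -0.02 0.05; 0 0 -77 0.0443 0.061 0.01 0.05; 0 0 -77 0.0443 0.061 0.022 0.04; 0 0 -77 0.0443 0.061 0.022 0.01; 0 0 -77 0.0443 0.061 0.022 0.01; 0 0 -77 0.0443 0.061 0.022 0.01; 0 0 -77 0.0443 0.061 0.022 0.01; 0 0 -77 0.0443 0.061 0.022 0.01; 0 0 -77 0.0443 0.061 0.022 0.01; 0 0 -77 0.0443 0.061 0.022 0.01' 30
```

```text
time_s: 9.22
eef_pos: [0.5263, -0.2961, 0.0959]
tool_rot: [3.14, 0.0, 1.232]
wrist_force: [-1.1, 0.2, 6.8]
opening: 0.179
```

The opening is 15.8 mm, so the bar is held. Now the turn.

```bash
python3 -m handwheel '0 0 7 0.0005 -0.0077 0 0.01; 0 0 14 0.0019 -0.0154 0 0.01; 0 0 22 0.0046 -0.0238 0 0.01; 0 0 30 0.0085 -0.0318 0 0.01; 0 0 38 0.0135 -0.0391 0 0.01; 0 0 46 0.0194 -0.0457 0 0.01; 0 0 54 0.0262 -0.0514 0 0.01; 0 0 62 0.0337 -0.0561 0 0.01; 0 0 70 0.0418 -0.0597 0 0.01; 0 0 77 0.0492 -0.0619 0 0.01; 0 0 77 0.0492 -0.0619 0 0.01'
cat >> h.py <<'E'
def rect(cam,f,c,yaw,z,w=480,hh=600,k=4000.):
    """orthographic resample of plane z about c, image up = dir yaw"""
    P=eyes.camera_params(cam); im=eyes.read_camera(cam)
    i,j=np.mgrid[:hh,:w]; a=(hh/2-i)/k; b=(w/2-j)/k
    out=np.zeros((hh,w,2),np.float32)
    for y in range(hh):
        for x in range(w):
            X=[c[0]+a[y,x]*np.cos(yaw)-b[y,x]*np.sin(yaw),c[1]+a[y,x]*np.sin(yaw)+b[y,x]*np.cos(yaw),z]
            v=proj(P,X,cam=='wrist'); out[y,x]=v[1],v[0]
    cv2.imwrite('pics/'+f,cv2.remap(im,out,None,cv2.INTER_LINEAR)[:,:,::-1])
E
python3 - <<'E'
from h import *
s,p,r=toolpose(); print(p,r,s['opening'],s['wrist_force'])
rect('wrist','w4.png',[.56,-.236],0,.158)
P=eyes.camera_params('wrist')
for n,z in dict(post_top=.158,bar_grip=.128,screw=.12).items():
    for q in spotter.pinpoint('wrist',n)[:1]: print(n,round(q['conf'],2),np.round(q['at']),atz(P,q['at'],z,True))
E
```

```text
time_s: 10.6
eef_pos: [0.4846, -0.2277, 0.0959]
tool_rot: [-3.141, -0.002, -0.111]
wrist_force: [-0.3, 3.2, 8.6]
opening: 0.181
[ 0.4846 -0.2277  0.0959] [-3.1412 -0.0017 -0.1108] 0.18145969117269348 [-0.3142  3.2321  8.5898]
post_top 0.7 [159. 317.] [ 0.5481 -0.2342  0.158 ]
bar_grip 0.93 [269. 324.] [ 0.4875 -0.2308  0.128 ]
screw 0.89 [  0. 322.] [ 0.6146 -0.2437  0.12  ]
```

View pics/w4.png

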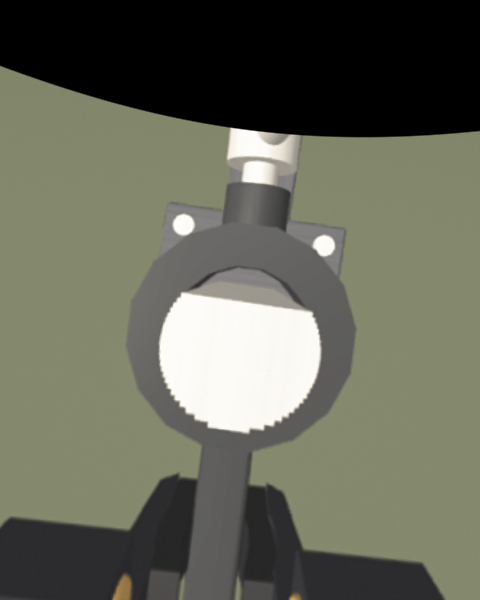

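The held collar is at roughly +2 to +3.5° (flat edge (182,292)-(312,311) gives a stand yaw of -8.4°; tool yaw -6.4°). I'll add 3°, release and lift.

```bash
python3 -m handwheel '0 0 1.5 0 -0.0016 0 0.01; 0 0 3 0.0001 -0.0033 0 0.01; 0 0 3 0.0001 -0.0033 0 0.01; 0 0 3 0.0001 -0.0033 0 0.03; 0 0 3 0.0001 -0.0033 0 0.05; 0 0 3 0.0001 -0.0033 0 0.05; 0 0 3 0.0001 -0.0033 0 0.05; 0 0 3 0.0001 -0.0033 -0.04 0.05; 0 0 3 0.0001 -0.0033 -0.1 0.05; 0 0 3 0.0001 -0.0033 -0.16 0.05; 0 0 3 0.0001 -0.0033 -0.2 0.05; 0 0 3 0.0001 -0.0033 -0.2 0.05'
python3 - <<'E'
from h import *
s,p,r=toolpose(); print(p,r,s['opening'],s['wrist_force'])
rect('wrist','w5.png',[.56,-.236],np.radians(-8.4),.137,480,600,2500.)
P=eyes.camera_params('wrist')
for n,z in dict(post_top=.158,bar_grip=.128,screw=.12,lever_ball=.19,cradle_seat=.167).items():
    for q in spotter.pinpoint('wrist',n)[:1]: print(n,round(q['conf'],2),np.round(q['at']),atz(P,q['at'],z,True))
E
```

```text
time_s: 12.3
eef_pos: [0.4859, -0.2264, 0.298]
tool_rot: [3.14, -0.007, -0.164]
wrist_force: [0.1, 0.6, -0.1]
opening: 0.569
[ 0.4859 -0.2264  0.298 ] [ 3.14   -0.0072 -0.164 ] 0.5691129425489024 [ 0.0906  0.5502 -0.0635]
post_top 0.96 [123. 315.] [ 0.5466 -0.2321  0.158 ]
bar_grip 0.77 [177. 322.] [ 0.4854 -0.2293  0.128 ]
screw 0.82 [ 60. 317.] [ 0.6124 -0.2448  0.12  ]
lever_ball 0.75 [ 52. 334.] [ 0.6084 -0.2586  0.19  ]
cradle_seat 0.7 [252. 320.] [ 0.4145 -0.2143  0.167 ]
```

View pics/w5.png

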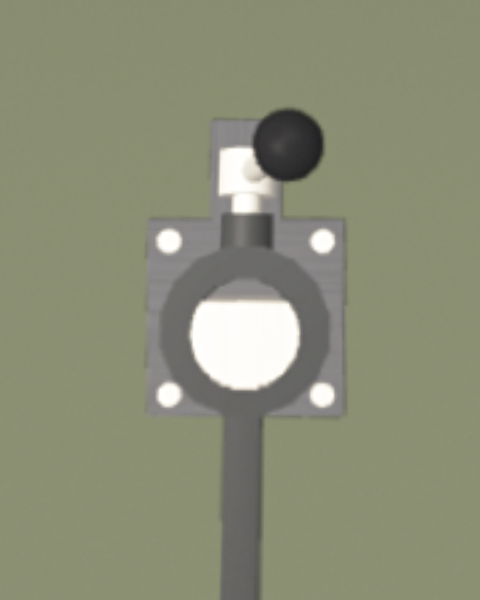

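The rectified picture shows the screw square on the flat (post (243,335), screw (246,170), bar vertical) and the ball at (288,145). Next I grip the ball with the jaws along the screw axis and carry it round its arc.

```bash
python3 - <<'E'
from h import *
goal([.6103,-.2583,.1565],np.radians(81.6))
E
```

```text
row: turn [ -0.16   0.11 -90.98] shift [0.1312 0.0121 0.1365]
```

```bash
python3 -m handwheel '0 0 -10 0.02 0.002 0 0.06; 0 0 -20 0.04 0.004 0 0.06; 0 0 -30 0.06 0.006 0 0.06; 0 0 -40 0.08 0.008 0 0.06; 0 0 -50 0.1 0.01 0 0.06; 0 0 -60 0.12 0.012 0 0.06; 0 0 -70 0.131 0.012 0 0.06; 0 0 -80 0.131 0.012 0 0.06; 0 0 -91 0.131 0.012 0.03 0.06; 0 0 -91 0.131 0.012 0.06 0.05; 0 0 -91 0.131 0.012 0.06 0.05'
python3 - <<'E'
from h import *
s,p,r=toolpose(); print(p,r,s['opening'])
P=eyes.camera_params('wrist'); im,_=grab('wrist')
for q in spotter.pinpoint('wrist','lever_ball')[:1]: print(q['conf'],q['at'],atz(P,q['at'],.1935,True))
goal([.6103,-.2583,.1565],np.radians(81.6))
E
```

```text
time_s: 13.98
eef_pos: [0.609, -0.2584, 0.2313]
tool_rot: [-3.134, -0.001, 1.424]
wrist_force: [-0.1, 0.2, 0.4]
opening: 0.57
[ 0.609  -0.2584  0.2313] [-3.1343 -0.0013  1.4244] 0.5703095566298034
0.79 [222.7, 318.7] [ 0.607  -0.2582  0.1935]
row: turn [-0.02 -0.01 -0.  ] shift [ 0.0003 -0.0012  0.0783]
```

```bash
python3 -m handwheel '0 0 0 0 0 0.04 0.05; 0 0 0 0 0 0.078 0.05; 0 0 0 0 0 0.078 0.05; 0 0 0 0 0 0.078 0.015; 0 0 0 0 0 0.078 0.015; 0 0 0 0 0 0.078 0.015; 0 0 0 0 0 0.078 0.015; 0 0 0 0 0 0.078 0.015; 0 0 0 0 0 0.078 0.015' 10
python3 - <<'E'
from h import *
grab('wrist','w6.png')
E
```

```text
time_s: 15.2
eef_pos: [0.6107, -0.2589, 0.1583]
tool_rot: [-3.141, 0.001, 1.424]
wrist_force: [-4.7, 0.4, 6.3]
opening: 0.259
```

View pics/w6.png

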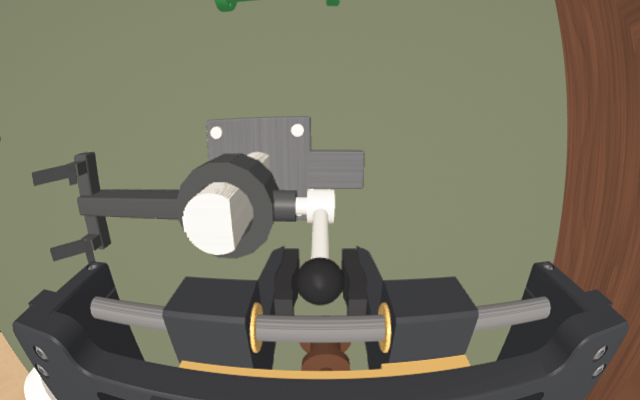

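```bash
python3 -m handwheel '0 0 0 0.0144 0 -0.0014 0.015; 0 0 0 0.0248 0 -0.0007 0.015; 0 0 0 0.0338 0 0.0012 0.015; 0 0 0 0.0425 0 0.0041 0.015; 0 0 0 0.0519 0 0.0087 0.015; 0 0 0 0.0606 0 0.0145 0.015; 0 0 0 0.0674 0 0.0206 0.015; 0 0 0 0.0735 0 0.0274 0.015; 0 0 0 0.0794 0 0.0361 0.015; 0 0 0 0.0839 0 0.0455 0.015; 0 0 0 0.0868 0 0.0542 0.015; 0 0 0 0.0887 0 0.0632 0.015; 0 0 0 0.0894 0 0.071 0.015; 0 0 0 0.0894 0 0.0762 0.015; 0 0 0 0.0894 0 0.0762 0.015; 0 0 0 0.0894 0 0.0762 0.015'
python3 - <<'E'
from h import *
grab('wrist','w7.png')
E
```

```text
time_s: 17.25
eef_pos: [0.6244, -0.1698, 0.0807]
tool_rot: [-3.142, -0.001, 1.425]
wrist_force: [-0.2, -1.8, 2.8]
opening: 0.253
```

View pics/w7.png

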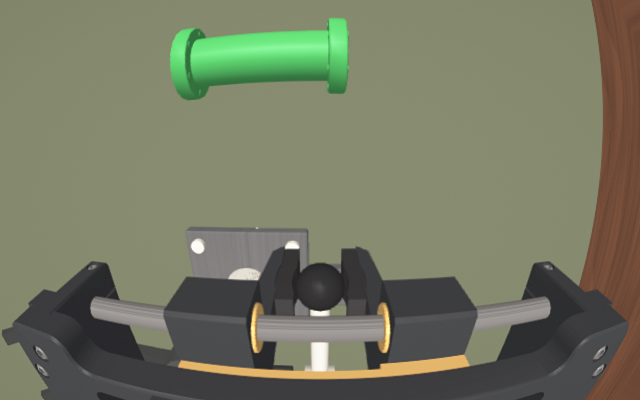

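The ball is gripped with the lever level, pointing +y. Release, lift and check.

```bash
python3 -m handwheel '0 0 0 0 0 -0.002 0.015; 0 0 0 0 0 -0.002 0.03; 0 0 0 0 0 -0.002 0.045; 0 0 0 0 0 -0.002 0.05; 0 0 0 0 0 -0.002 0.05; 0 0 0 0 0 -0.03 0.05; 0 0 0 0 0 -0.08 0.05; 0 0 0 0 0 -0.14 0.05;  0 0 0 -0.05 0 -0.19 0.06; 0 0 0 -0.05 0 -0.19 0.07'
python3 - <<'E'
from h import *
s,p,r=toolpose(); print(p,r,s['opening'],s['joint_positions'])
rect('wrist','w8.png',[.56,-.22],np.radians(-8.4),.134,560,600,2200.)
P=eyes.camera_params('wrist')
for n,z in dict(post_top=.158,bar_grip=.128,screw=.12,lever_ball=.12,cradle_seat=.167).items():
    for q in spotter.pinpoint('wrist',n)[:1]: print(n,round(q['conf'],2),np.round(q['at']),atz(P,q['at'],z,True))
goal([.595,.09,.27],np.radians(115))
E
```

```text
time_s: 18.55
eef_pos: [0.618, -0.2248, 0.2745]
tool_rot: [3.135, 0.004, 1.418]
wrist_force: [0.4, -0.3, 0.1]
opening: 0.767
[ 0.618  -0.2248  0.2745] [3.1345 0.0041 1.4185] 0.7672886695994366 [ 0.4522  0.6898 -0.3396  1.3922  0.2454  1.0934 -0.0791]
post_top 0.74 [211. 250.] [ 0.5459 -0.2331  0.158 ]
bar_grip 0.97 [201. 204.] [ 0.4873 -0.2233  0.128 ]
screw 0.91 [198. 316.] [ 0.6099 -0.2418  0.12  ]
lever_ball 0.71 [128. 314.] [ 0.6198 -0.1667  0.12  ]
cradle_seat 0.86 [216. 134.] [ 0.4173 -0.2168  0.167 ]
row: turn [ -0.15  -0.14 -33.25] shift [ 0.3015 -0.0655 -0.0004]
```

View pics/w8.png

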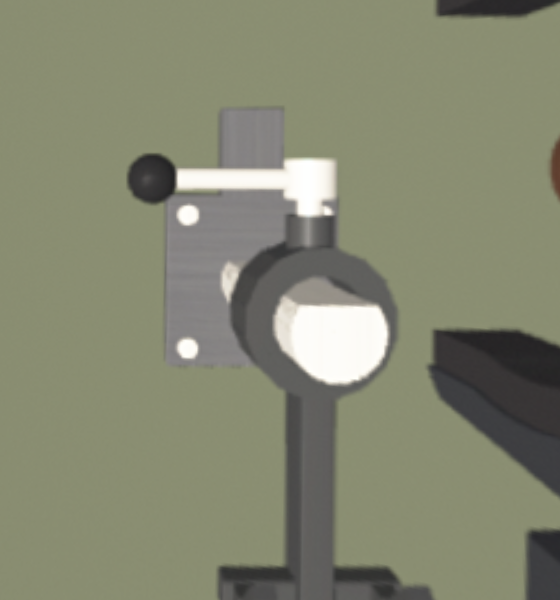

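The lever is level: ball at (152,178), screw at (310,180), and ball to pivot measures 75.7 mm. The bar is still square to the plate. That was my 12th picture, so from here I go by numbers. Moving to the spool.

```bash
python3 -m handwheel '0 0 -5 0.05 -0.01 0 0.088; 0 0 -10 0.1 -0.02 0 0.088; 0 0 -16 0.15 -0.03 0 0.088; 0 0 -22 0.2 -0.043 0 0.088; 0 0 -28 0.25 -0.055 0 0.088; 0 0 -33 0.3 -0.0655 0 0.088; 0 0 -33 0.3 -0.0655 0 0.088'
cat >> h.py <<'E'
def axis_of(cam,z,near,n='spool'):
    P=eyes.camera_params(cam); im=eyes.read_camera(cam); w=cam=='wrist'
    for q in spotter.outline_of(cam,n):
        m=np.asarray(q['mask']); ys,xs=np.nonzero(m)
        if len(ys)<30: continue
        col=im[m].mean(0); k=max(1,len(ys)//1500)
        pts=np.array([atz(P,(a,b),z,w)[:2] for a,b in zip(ys[::k],xs[::k])],np.float32)
        (c,sz,an)=cv2.minAreaRect(pts); c=np.array(c)
        box=cv2.boxPoints((tuple(c),sz,an)); e=[box[1]-box[0],box[2]-box[1]]; e=max(e,key=np.linalg.norm)
        ev=np.linalg.eigh(np.cov(pts.T))[1][:,1]
        print(cam,n,round(q['conf'],2),'rgb',np.round(col),'ctr',c,'mean',pts.mean(0),'size',np.sort(sz),'az rect',np.degrees(np.arctan2(e[1],e[0]))%180,'pca',np.degrees(np.arctan2(ev[1],ev[0]))%180)
    for q in spotter.pinpoint(cam,n): print(' pin',round(q['conf'],2),np.round(q['at']),atz(P,q['at'],z,w))
E
python3 - <<'E'
from h import *
s,p,r=toolpose(); print(s['time_s'],p,r,s['joint_positions'])
axis_of('wrist',.043,None); axis_of('wrist',.0,None,'rest'); axis_of('top',.043,None)
E
```

```text
time_s: 19.73
eef_pos: [0.5942, 0.0941, 0.27]
tool_rot: [-3.142, -0.005, 2.012]
wrist_force: [0.4, -1.3, -0.2]
opening: 1.002
19.725 [0.5942 0.0941 0.27  ] [-3.1416 -0.0049  2.0116] [ 0.0524  0.6353 -0.503   1.5653  0.3347  1.0287 -0.1014]
wrist spool 0.92 rgb [126.  80.  57.] ctr [0.5936 0.1163] mean [0.5939 0.1184] size [0.0554 0.1242] az rect 119.14967 pca 120.65080583675817
wrist spool 0.79 rgb [ 67. 113. 202.] ctr [0.6273 0.2861] mean [0.627  0.2856] size [0.0547 0.1196] az rect 158.1996 pca 157.78346188664239
wrist spool 0.63 rgb [ 96. 204. 112.] ctr [ 0.6015 -0.0414] mean [ 0.6003 -0.0405] size [0.0585 0.1212] az rect 171.428 pca 170.7703958806179
 pin 0.97 [149. 328.] [0.5915 0.1194 0.043 ]
 pin 0.93 [254. 282.] [ 0.5967 -0.0424  0.043 ]
 pin 0.68 [ 50. 407.] [0.626  0.2822 0.043 ]
wrist rest 0.91 rgb [234. 163. 107.] ctr [0.5941 0.117 ] mean [0.5928 0.1172] size [0.1028 0.103 ] az rect 119.41404 pca 28.269708819624725
 pin 0.57 [138. 330.] [0.5933 0.1194 0.    ]
top spool 0.87 rgb [ 68. 176.  84.] ctr [ 0.6018 -0.0489] mean [ 0.6025 -0.0486] size [0.0498 0.1175] az rect 172.62143 pca 173.1454329797001
top spool 0.87 rgb [ 56. 105. 190.] ctr [0.6282 0.2864] mean [0.6243 0.2885] size [0.0491 0.1165] az rect 157.06978 pca 161.09901154141895
 pin 0.67 [197. 332.] [ 0.5984 -0.0424  0.043 ]
 pin 0.66 [190. 218.] [0.6248 0.2863 0.043 ]
```

```bash
python3 - <<'E'
from h import *
goal([.593,.1178,.010],np.radians(119.5))
E
```

```text
row: turn [-0.02  0.02 -4.99] shift [0.0308 0.0106 0.2605]
```

```bash
python3 -m handwheel '0 0 -5 0.031 0.0106 0.05 0.088; 0 0 -5 0.031 0.0106 0.1 0.088; 0 0 -5 0.031 0.0106 0.15 0.088; 0 0 -5 0.031 0.0106 0.2 0.088; 0 0 -5 0.031 0.0106 0.22 0.088; 0 0 -5 0.031 0.0106 0.22 0.088'
python3 - <<'E'
from h import *
axis_of('wrist',.043,None)
s,p,r=toolpose(); print(p,r,s['wrist_force']); goal([.593,.1178,.010],np.radians(119.5))
E
```

```text
time_s: 20.92
eef_pos: [0.5918, 0.1184, 0.0491]
tool_rot: [-3.138, -0.001, 2.087]
wrist_force: [0.5, 0.5, 0.0]
opening: 0.995
wrist spool 0.91 rgb [124.  79.  56.] ctr [0.5915 0.1218] mean [0.5881 0.1286] size [0.0542 0.1195] az rect 119.84958 pca 120.3529998053036
wrist spool 0.91 rgb [ 87. 187. 102.] ctr [ 0.5854 -0.0092] mean [ 0.5809 -0.0182] size [0.0457 0.0914] az rect 29.72333 pca 15.162409349550728
wrist spool 0.88 rgb [ 59. 103. 189.] ctr [0.6321 0.2799] mean [0.6361 0.276 ] size [0.0579 0.1124] az rect 157.92302 pca 163.38463762603342
 pin 0.96 [ 45. 498.] [0.6216 0.2808 0.043 ]
 pin 0.71 [378. 242.] [ 0.5984 -0.0311  0.043 ]
 pin 0.6 [244. 325.] [0.5939 0.1193 0.043 ]
[0.5938 0.1194 0.0519] [3.1393 0.0005 2.0872] [-0.3987 -0.011   0.4199]
row: turn [0.13 0.03 0.09] shift [-0.001  -0.0016  0.0419]
```

```bash
python3 -m handwheel '0 0 0 0 0 0.02 0.088; 0 0 0 0 0 0.04 0.088; 0 0 0 0 0 0.04 0.088; 0 0 0 0 0 0.04 0.06; 0 0 0 0 0 0.04 0.03; 0 0 0 0 0 0.04 0.03; 0 0 0 0 0 0.04 0.03; 0 0 0 0 0 0.04 0.03; 0 0 0 0 0 0.04 0.03; 0 0 0 0 0 0.04 0.03' 30
```

```text
time_s: 22.32
eef_pos: [0.594, 0.1199, 0.0109]
tool_rot: [3.139, -0.0, 2.088]
wrist_force: [3.4, 0.8, 0.3]
opening: 0.402
```

```bash
python3 -m handwheel '0 0 0 0 0 -0.01 0.03; 0 0 0 0 0 -0.03 0.03; 0 0 0 0 0 -0.06 0.03; 0 0 0 0 0 -0.1 0.03; 0 0 0 0 0 -0.14 0.03; 0 0 0 0 0 -0.18 0.03; 0 0 0 0 0 -0.22 0.03; 0 0 0 0 0 -0.23 0.03; 0 0 0 0 0 -0.23 0.03'
python3 - <<'E'
from h import *
axis_of('wrist',.275,None)
s,p,r=toolpose(); print(p,r,s['wrist_force'],s['opening']*.0881); goal([.418,-.2162,.24],np.radians(81.6))
E
```

```text
time_s: 23.45
eef_pos: [0.5921, 0.1187, 0.2406]
tool_rot: [-3.141, 0.0, 2.088]
wrist_force: [-0.3, -0.3, -4.0]
opening: 0.403
wrist spool 0.82 rgb [102. 209. 118.] ctr [0.5655 0.1086] mean [0.5523 0.1102] size [0.022  0.0385] az rect 173.4919 pca 111.22874114490006
wrist spool 0.75 rgb [ 71. 122. 214.] ctr [0.5779 0.2257] mean [0.5775 0.2257] size [0.0192 0.0426] az rect 157.34209 pca 158.107345732717
wrist spool 0.73 rgb [124.  80.  57.] ctr [0.593  0.1149] mean [0.584  0.1312] size [0.0543 0.1347] az rect 119.909225 pca 119.75019681231124
 pin 0.69 [278. 321.] [0.5915 0.1191 0.275 ]
 pin 0.66 [ 66. 414.] [0.5761 0.2256 0.275 ]
[0.5914 0.1185 0.2387] [-3.1376 -0.0006  2.0879] [ 0.1881  0.2427 -5.5263] 0.03525754921644237
row: turn [-0.23  0.05 38.03] shift [-0.2052 -0.3162 -0.0001]
```

```bash
python3 -m handwheel '0 0 2 -0.01 -0.015 0 0.03; 0 0 6 -0.03 -0.046 0 0.03; 0 0 10 -0.052 -0.08 0 0.03; 0 0 14 -0.074 -0.114 0 0.03; 0 0 18 -0.096 -0.148 0 0.03; 0 0 22 -0.118 -0.182 0 0.03; 0 0 26 -0.14 -0.216 0 0.03; 0 0 30 -0.162 -0.25 0 0.03; 0 0 34 -0.184 -0.284 0 0.03; 0 0 37 -0.198 -0.306 0 0.03; 0 0 38 -0.205 -0.316 0 0.03; 0 0 38 -0.205 -0.316 0 0.03; 0 0 38 -0.205 -0.316 0 0.03'
python3 - <<'E'
from h import *
s,p,r=toolpose(); print(p,r,s['wrist_force'],s['opening']*.0881)
axis_of('wrist',.272,None)
P=eyes.camera_params('wrist')
for n,z in dict(post_top=.158,bar_grip=.128,screw=.12,lever_ball=.12,cradle_seat=.167).items():
    for q in spotter.pinpoint('wrist',n)[:1]: print(n,round(q['conf'],2),np.round(q['at']),atz(P,q['at'],z,True))
goal([.418,-.2162,.137],np.radians(81.6))
E
```

```text
time_s: 25.22
eef_pos: [0.4201, -0.2139, 0.2406]
tool_rot: [3.141, -0.001, 1.427]
wrist_force: [-0.3, 0.0, -4.3]
opening: 0.396
[ 0.4201 -0.2139  0.2406] [ 3.141  -0.0009  1.4267] [-0.2769  0.0104 -4.2787] 0.03490955825687229
wrist spool 0.92 rgb [ 86. 182. 100.] ctr [ 0.4924 -0.102 ] mean [ 0.4911 -0.102 ] size [0.0196 0.0484] az rect 171.64842 pca 172.15377239043718
wrist spool 0.57 rgb [124.  80.  57.] ctr [ 0.4179 -0.22  ] mean [ 0.4209 -0.201 ] size [0.0552 0.1366] az rect 81.784134 pca 82.05810617131382
wrist spool 0.47 rgb [170. 161. 151.] ctr [ 0.5478 -0.0855] mean [ 0.5464 -0.0854] size [0.0028 0.0202] az rect 7.782071 pca 9.752627553106294
 pin 0.66 [ 28. 445.] [ 0.4918 -0.1025  0.272 ]
post_top 0.78 [206. 461.] [ 0.5457 -0.2356  0.158 ]
bar_grip 0.76 [193. 395.] [ 0.4898 -0.225   0.128 ]
screw 0.86 [194. 499.] [ 0.6118 -0.2448  0.12  ]
lever_ball 0.86 [125. 509.] [ 0.6245 -0.1712  0.12  ]
row: turn [ 0.   -0.    0.05] shift [-0.0015 -0.0013  0.1036]
```

```bash
python3 -m handwheel '0 0 0 -0.0015 -0.001 0.03 0.03; 0 0 0 -0.0015 -0.001 0.06 0.03; 0 0 0 -0.0015 -0.001 0.08 0.03; 0 0 0 -0.0015 -0.001 0.09 0.03; 0 0 0 -0.0015 -0.001 0.096 0.03; 0 0 0 -0.0015 -0.001 0.1 0.03; 0 0 0 -0.0015 -0.001 0.103 0.03; 0 0 0 -0.0015 -0.001 0.103 0.03; 0 0 0 -0.0015 -0.001 0.103 0.03'
```

```text
time_s: 26.75
eef_pos: [0.4183, -0.2166, 0.1379]
tool_rot: [3.141, 0.0, 1.424]
wrist_force: [0.1, -0.3, -4.3]
opening: 0.401
```

Still bearing the full weight (-4.3 N), so it isn't seated. I'll lower in millimetres.

```bash
python3 -m handwheel '0 0 0 0 0 0.001 0.03; 0 0 0 0 0 0.002 0.03; 0 0 0 0 0 0.003 0.03; 0 0 0 0 0 0.003 0.03'; python3 -m handwheel '0 0 0 0 0 0.001 0.03; 0 0 0 0 0 0.002 0.03; 0 0 0 0 0 0.002 0.03'
```

```text
time_s: 27.25
eef_pos: [0.4195, -0.2168, 0.1351]
tool_rot: [3.139, 0.0, 1.425]
wrist_force: [3.2, -0.5, 2.0]
opening: 0.401
time_s: 27.62
eef_pos: [0.4199, -0.2169, 0.1345]
tool_rot: [3.137, 0.001, 1.424]
wrist_force: [1.0, 1.5, 19.7]
opening: 0.397
```

Seated: the contact force rises at TCP z 0.1345. I'll ease back 1.5 mm and open.

```bash
python3 -m handwheel '0 0 0 0 0 -0.001 0.034; 0 0 0 0 0 -0.0015 0.036; 0 0 0 0 0 -0.0015 0.045; 0 0 0 0 0 -0.0015 0.06; 0 0 0 0 0 -0.0015 0.075; 0 0 0 0 0 -0.0015 0.075; 0 0 0 0 0 -0.0015 0.075; 0 0 0 0 0 -0.0015 0.075' 5
python3 - <<'E'
from h import *
s,p,r=toolpose(); print(p,s['wrist_force'],s['opening']*.0881)
axis_of('wrist',.167,None)
E
```

```text
time_s: 28.62
eef_pos: [0.4181, -0.2165, 0.1341]
tool_rot: [-3.142, 0.0, 1.424]
wrist_force: [-0.2, 0.1, 0.0]
opening: 0.844
[ 0.4181 -0.2165  0.1341] [-0.1596  0.0536  0.006 ] 0.07434843967432221
wrist spool 0.85 rgb [ 73. 160.  87.] ctr [ 0.5161 -0.0999] mean [ 0.5178 -0.0967] size [0.0208 0.0722] az rect 4.5907207 pca 179.25551926195538
wrist spool 0.56 rgb [127.  81.  58.] ctr [ 0.4183 -0.2222] mean [ 0.4211 -0.2032] size [0.0545 0.1349] az rect 81.447655 pca 81.71150211929613
 pin 0.76 [276. 325.] [ 0.4198 -0.2171  0.167 ]
 pin 0.47 [137. 580.] [ 0.572  -0.1607  0.167 ]
```

Forces are zero and the spool is at (0.420,-0.217), axis 81.6°. Lifting straight up and checking from above.

```bash
python3 -m handwheel '0 0 0 0 0 -0.01 0.075; 0 0 0 0 0 -0.03 0.075; 0 0 0 0 0 -0.06 0.075; 0 0 0 0 0 -0.1 0.075; 0 0 0 0 0 -0.14 0.075; 0 0 0 -0.03 0 -0.16 0.075; 0 0 0 -0.06 0 -0.16 0.075;0 0 0 -0.06 0 -0.16 0.075'
python3 - <<'E'
from h import *
s,p,r=toolpose(); print(s['time_s'],p,s['wrist_force'])
axis_of('wrist',.167,None); axis_of('top',.167,None)
P=eyes.camera_params('wrist'); Z=dict(post_top=.158,bar_grip=.128,screw=.12,lever_ball=.12)
for n,z in Z.items():
    for q in spotter.pinpoint('wrist',n)[:1]: print(n,round(q['conf'],2),atz(P,q['at'],z,True))
rays=[]
for c in('scene','wrist'):
    grab(c); P=eyes.camera_params(c)
    for q in spotter.pinpoint(c,'spool'):
        x=atz(P,q['at'],.167,c=='wrist'); print(c,round(q['conf'],2),x)
for n in('wax_tin','old_valve','brush'):
    for c in ('scene','top'):
        if c=='top': grab(c)
        else: grab(c)
        for q in spotter.pinpoint(c,n)[:2]: print(n,c,round(q['conf'],2),atz(eyes.camera_params(c),q['at'],0))
E
```

```text
time_s: 29.78
eef_pos: [0.4085, -0.278, 0.2947]
tool_rot: [3.141, 0.001, 1.42]
wrist_force: [0.2, 0.3, 0.6]
opening: 0.851
29.775 [ 0.4085 -0.278   0.2947] [0.2256 0.3059 0.6022]
wrist spool 0.79 rgb [ 61. 125.  70.] ctr [ 0.5432 -0.1119] mean [ 0.5539 -0.1087] size [0.0172 0.0904] az rect 0.3289935 pca 175.8982569310984
wrist spool 0.65 rgb [128.  82.  59.] ctr [ 0.4194 -0.218 ] mean [ 0.4192 -0.217 ] size [0.0537 0.1255] az rect 81.1764 pca 81.49833802444977
 pin 0.69 [126. 321.] [ 0.4176 -0.2185  0.167 ]
top spool 0.98 rgb [ 57. 104. 186.] ctr [0.6198 0.2587] mean [0.6172 0.26  ] size [0.0494 0.1047] az rect 157.00343 pca 156.53308043913475
top spool 0.78 rgb [ 70. 175.  84.] ctr [ 0.5959 -0.0464] mean [ 0.5948 -0.046 ] size [0.0445 0.1055] az rect 170.88367 pca 172.33394725810032
top spool 0.72 rgb [107.  66.  43.] ctr [ 0.4194 -0.2174] mean [ 0.4211 -0.2181] size [0.0492 0.1238] az rect 82.94257 pca 82.0505628758837
top spool 0.55 rgb [173. 170. 158.] ctr [ 0.6157 -0.2037] mean [ 0.6158 -0.2077] size [0.0185 0.0903] az rect 82.6768 pca 81.4025508740465
top spool 0.18 rgb [104. 1
[... 300 characters left out ...]
7 ]
 pin 0.5 [185. 379.] [ 0.6211 -0.1621  0.167 ]
 pin 0.49 [230. 403.] [ 0.5038 -0.2209  0.167 ]
post_top 0.68 [ 0.5471 -0.232   0.158 ]
screw 0.58 [ 0.6109 -0.2379  0.12  ]
lever_ball 0.63 [ 0.6238 -0.1625  0.12  ]
scene 0.88 [0.6843 0.3046 0.167 ]
scene 0.75 [0.6588 0.0074 0.167 ]
scene 0.57 [ 0.4292 -0.2155  0.167 ]
wrist 0.73 [ 0.423  -0.2167  0.167 ]
wax_tin scene 0.76 [0.7695 0.035  0.    ]
wax_tin top 0.62 [0.7744 0.034  0.    ]
old_valve scene 0.7 [ 0.5918 -0.4882  0.    ]
old_valve scene 0.63 [ 0.5815 -0.2393 -0.    ]
old_valve top 0.88 [ 0.5897 -0.4669  0.    ]
brush scene 0.66 [ 0.4843 -0.326   0.    ]
brush scene 0.62 [0.5547 0.4793 0.    ]
brush top 0.92 [0.5578 0.4676 0.    ]
```

```bash
python3 -c "
from rig import bot
print(bot.hand_in())"
```

```text
the job is handed in; nothing more can be done
None
```

I set up the stand and handed the job in at about 30 s; the hand-in gave no verdict.

**What I did:**
- **Collar:** I turned it about 80° clockwise by its arm, until the screw faced the flat.
- **Lever:** I gripped the ball and carried it round its arc to the stop.
- **Pipe piece:** I moved the rusty piece from its rest into the cradle, released it and backed the arm off.

**Last checks:**
- **Collar:** In the picture from above taken after the turn, the screw was square to the flat. The lever and pipe axes still lay at 81–83° at the end, against 81.6° for a square collar.
- **Lever:** After the swing it was level, with the ball 75.7 mm from the pivot as seen from above.
- **Pipe piece:** It was at about (0.42, -0.218) with its axis at about 81.5°; I had worked out the seat at (0.418, -0.216). I took its height as the seat's and did not measure it. Contact came at the height expected for seating.
- **Contact:** The wrist force was about zero after release, and the gripper was well clear.
- **Bystanders:** The tin and the valve were found within about 10 mm of their first positions. The brush was within 11 mm by the top camera, the only camera that saw it at the start.

**What failed or disagreed:**
- **First grip missed:** The jaws skimmed just over the arm and nothing moved. The fingertips seemed to be about 18 mm behind the TCP, not 8 mm ahead as stated. I corrected for that from then on, and every later grip held.
- **Scatter:** Single network readings differed by up to about 1 cm, for example (0.429, -0.2155) for the pipe from the scene camera. Some reported the wrong thing, such as the blue and green look-alikes or the lever taken for the pipe piece.
- **Pictures:** I used all 12 views before fetching the pipe, so the final placement was checked only by numbers.

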